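# Open the cannoli bin with its lever and ease the lid shut

## Robot

A 6-joint arm with a two-finger parallel gripper is mounted at the origin on the work surface. World frame = base frame: x ahead of the robot, y to its left, z up, the work surface at z = 0. Lengths are in m, angles in rad, forces in N, time in s.
With the tool pointing down it reaches from about 0.325 to 0.875 m from the base axis. Payload 4.4 kg.
Tool frame: the origin (TCP) lies midway between the tips of the shut fingers; the grasp point (between the pads) lies arm.grip_point_offset behind it (arm.grip_point_offset is the distance from the TCP to the grasp point, in m); z points along the fingers, y is the line along which they close (so a half turn about z gives the same grasp; the last joint's range is limited). The gripper opens to 85 mm and grips with 20 to 120 N. Pads are 22 mm wide; open, the fingers measure 114 mm over their backs; the gripper's body (76 mm by 85 mm) begins 54 mm behind the grasp point. The pads swing forward as they close: fully open they stand 13 mm farther back than shut.
Start: joints at [1.105, 0.207, 1.542, -0, 1.393, -0.15], TCP at [0.179, 0.547, 0.231] pointing down, gripper open.
Joint ranges: [-2.73, 2.73], [-0.86, 2.22], [0.23, 2.46], [-1.11, 4.25], [0.08, 2.63], [-2.82, 2.82]. Speed limits (rad/s): [2.79, 2.79, 3.14, 3.14, 3.14, 3.14].

## Interface

Orientations are given as a unit quaternion [x, y, z, w].
In Python, from rig import arm, optics gives the robot as it stands.
- The arm moves only by the tool drive_tool, never from a script. Its argument "deltas" is a list of rows, each a list of 7 numbers: the turn, a rotation vector about the world's x, y, z in rad, then the shift along the world's x, y, z in cm, then the finger opening in cm, from 0 to 8.54. A call has 1 to 10 rows; each row is the pose to reach, as a shift and turn from the pose commanded when the call began; what a row does not reach only later rows make up. A row lasts 1/12 s, in which the tool goes at most 41.7 mm and 7.16 degrees, less where a joint would pass 70% of its speed; a pose out of reach is approached as far as the arm can. A call with a gripper value outside its range is refused whole. The fingers move at their own pace and stop on an object; "newtons" is the grip in N (left out, the last holds). Time passes only in rows, so rows that repeat a pose let the fingers close. It gives the time, the measured TCP pose, the force, the opening and the grip force at its end, in the units of the state.
- arm.get_state(): the state, without advancing time (a new reading comes with each control period).
- optics.camera(name): name is "side" or "top"; returns a dict with "color" (420x560x3 uint8, blue, green, red), "fx", "fy", "cx", "cy" (pixels), "distortion" ([k1, k2, p1, p2, k3] as OpenCV has them; the pictures are not rectified), "R" (3x3) and "t" (3): a world point X has camera coordinates R X + t. Camera axes: x right, y down, z forward; pixel columns grow to the right and rows downward; lengths in m; the calibration is good to about 2 mm. A picture is of the moment at which its call begins. There is no depth.
- arm.close_job(): hands the job in; it is judged then, once.
Trained networks look in a picture, given as the dict that the camera call returned (one of the last four; its "shot" number tells which), for a name from the list of things; names that differ only in an ending like _2 or _b are one class to them, and where a whole thing is asked for, a point or a joint stands for the part that bears it (a point fixed in the world has none). Each returns a list of dicts, best first, with "conf" (0 to 1); they miss things now and then, are a little off and sometimes report something else, mostly with a low value. They report only what shows in the picture. A call takes as long as a camera call. They do not tell look-alikes from the thing itself.
- optics.search_frame(picture, target): "at" ([x, y, z] in m, in the coordinates of the camera as it stood for that picture, good to about 4 mm: the middle of the surface that is visible of it).
The state is a dict: "clock": time; "joint_pos": joint angles; "qvel": joint speeds; "joint_torque": joint torques, N m; "eef_pos": TCP position; "tool_rot": TCP orientation; "force": force on the tool from outside, world axes, zero at the start; "moment": the same for the moment, N m; "gripper_width": finger opening in m; "finger_force": force on a finger pad.
Only numpy, scipy, OpenCV 4.12 (cv2) and the standard library are available. Lean on these libraries where they do the work, as an engineer would, in place of code of your own. Each camera call takes 0.05 s, during which the arm holds its last target. There are 200 camera calls.

## Task

Press the green lever of the cannoli bin all the way down with the fingertips without forcing it against its stop, so that its lid lifts wide open, and hold it open for at least two seconds so that a customer can see in. Then let the lever up slowly under the fingers so that the lid settles fully shut without slamming. Work the lid by the lever only, and do not move or pick up anything else.

Things in the scene. Friction and masses are not known exactly. Their poses are not given: they have to be found in the camera images.
- green_bin: fixed topping bin: wooden box 180 (x) x 160 (y) x 120 mm tall with a steel pan inside, filled with golden-brown cannoli tubes; its lever paddle and lid lip are green. It stands on a black plinth that sets it 0 to 30 mm above the counter (differs each time). Origin: centre of the wooden box's underside; -x is its front, where its lever sticks out towards the robot; z up
- green_paddle (a point): centre of the upper face of the green press paddle at the front end of that bin's lever: 42 (x) x 70 (y) x 8 mm on two thin steel arms; at rest level, 99 mm above the bin's underside, 180 mm in front of the bin's centre and 84 mm in front of the lid's lip. It swings down about a level axis along the bin's y, 140 mm behind it and 85 mm above the bin's underside
- green_lever (a joint): angle of that lever, rad: 0 at rest (up), grows as the paddle is pressed down, stop at 0.36 (paddle centre then about 49 mm lower and about 4 mm nearer the bin). No spring: the lid's weight, through two push rods, brings it back up (2 to 9 N at the paddle); let go, it snaps back. Over 40 N would bend it
- green_lid (a joint): angle of that bin's clear lid (186 x 164 x 6 mm, green strip along its lip, about 0.3 kg, 128 mm above the bin's underside when shut), hinged at the bin's rear (+x) edge, rad: 0 shut, grows as the lip rises; 2.5 times the lever angle, so 0.9 fully open. It slams if it ever falls faster than 1.5 rad/s (paddle rising at about 80 mm/s)
- green_lip (a point): middle of the front edge of that lid, 186 mm in front of the hinge; about 145 mm higher when the lid is fully open
- white_bin: fixed topping bin: wooden box 180 (x) x 160 (y) x 120 mm tall with a steel pan inside, filled with dark round biscuits; its lever paddle and lid lip are white; to be left alone. It stands on a black plinth that sets it 0 to 30 mm above the counter (differs each time). Origin: centre of the wooden box's underside; -x is its front, where its lever sticks out towards the robot; z up
- white_paddle (a point): centre of the upper face of the white press paddle at the front end of that bin's lever: 42 (x) x 70 (y) x 8 mm on two thin steel arms; at rest level, 99 mm above the bin's underside, 180 mm in front of the bin's centre and 84 mm in front of the lid's lip. It swings down about a level axis along the bin's y, 140 mm behind it and 85 mm above the bin's underside
- white_lever (a joint): angle of that lever, rad: 0 at rest (up), grows as the paddle is pressed down, stop at 0.36 (paddle centre then about 49 mm lower and about 4 mm nearer the bin). No spring: the lid's weight, through two push rods, brings it back up (2 to 9 N at the paddle); let go, it snaps back. Over 40 N would bend it
- white_lid (a joint): angle of that bin's clear lid (186 x 164 x 6 mm, white strip along its lip, about 0.3 kg, 128 mm above the bin's underside when shut), hinged at the bin's rear (+x) edge, rad: 0 shut, grows as the lip rises; 2.5 times the lever angle, so 0.9 fully open. It slams if it ever falls faster than 1.5 rad/s (paddle rising at about 80 mm/s)
- white_lip (a point): middle of the front edge of that lid, 186 mm in front of the hinge; about 145 mm higher when the lid is fully open
- shaker: loose metal sugar shaker with dark domed top, 62 mm across, 100 mm tall; origin: centre of its underside
- dip_cup: loose white open cup, 72 mm across the rim, 55 mm tall; origin: centre of its underside
- jar: loose amber jar with brass cap, 62 mm across, 85 mm tall; origin: centre of its underside
Things that resemble listed ones, but are neither listed nor needed, are in the scene too. Leave any turquoise look-alike of the shaker alone.

How it is judged:
On the way, in this order (a step that is already met when the one before it is completed fails the run):
1. the fingers hold the lever down and the lid wide open for about two seconds (value of joint green_lid above 0.8 rad and contact force between the fingers and green_bin above 0.3 N), for 1.7 s.
2. the lid is down again (value of joint green_lid below 0.03 rad), for 0.2 s.
At the end, for the whole second after the job is handed in: the green lid fully shut (under 0.03 rad) after being held open beyond 0.8 rad for about two seconds and never falling faster than 1.5 rad/s; its lever up again; the white bin's lid shut; shaker, cup and jar upright, within 12 mm of where they stood and at rest (value of joint each of green_lid, white_lid below 0.03 rad and value of joint green_lever below 0.02 rad and distance of each of shaker, dip_cup, jar from where it was at the start of the episode below 0.012 m and linear speed of each of shaker, dip_cup, jar below 0.02 m/s and angle between each of shaker, dip_cup, jar's own z axis and vertical below 0.1 rad); the robot touches nothing.
It fails at once if the green lid falls fast or slams (faster than 1.5 rad/s) (velocity of joint green_lid below -1.5 rad/s).
It fails at once if the lever or its bin is forced (over 40 N) (contact force between the fingers and green_bin above 40 N).
It fails at once if the other bin's lid is opened (value of joint white_lid above 0.1 rad).
It fails at once if a lid is touched by the robot (contact force between any of the fingers, the arm and green_lid above 1 N or contact force between any of the fingers, the arm and white_lid above 1 N).
It fails at once if a bystander is shoved, lifted or tipped (distance of any of shaker, dip_cup, jar from where it was at the start of the episode above 0.02 m or angle between any of shaker, dip_cup, jar's own z axis and vertical above 0.3 rad).
It also fails if it takes over 43 s, if anything falls off the work surface, if the arm or the gripper's body presses on something with over 40 N, if the wrist force passes 120 N, or if a joint passes its speed limit or range.

## Working session

There is one attempt and no reset: what is moved stays moved. The work goes in short steps, Python scripts to look and compute and a tool call to move; the robot and the scene stay as the last step left them, time stands still between calls to the robot, and variables do not carry over. Pictures are saved under pics/ and viewed, at most 10 in all, crops included, and the job is handed in when it is done.

Besides the shell and the picture viewer there is one more tool, called after "Request:" as name(argument=value, ...), one argument or row to a line, values as JSON. drive_tool: Moves the arm, as the interface text tells. Its arguments: {"type":"object","properties":{"deltas":{"type":"array"},"newtons":{"type":"number"}},"required":["deltas"]}

```bash
mkdir -p pics
cat > h.py <<'E'
from rig import arm, optics
import numpy as np, cv2
def world(p,at): return np.array(p["R"]).T@(np.array(at)-np.array(p["t"]))
def pix(p,X):
    return cv2.projectPoints(np.array([X],float),cv2.Rodrigues(np.array(p["R"]))[0],np.array(p["t"],float),np.array([[p["fx"],0,p["cx"]],[0,p["fy"],p["cy"]],[0,0,1]]),np.array(p["distortion"],float))[0].ravel().round()
E
python3 - <<'E'
from h import *
ims=[]
for n in("side","top"):
    p=optics.camera(n); cv2.imwrite(f"pics/{n}0.png",p["color"])
    for t in("green_paddle","white_paddle","green_bin","green_lip","shaker","dip_cup","jar"):
        for d in optics.search_frame(p,t)[:3]:
            w=world(p,d["at"]); print(n,t,round(d["conf"],2),w.round(3),pix(p,w))
s=arm.get_state(); print(s["eef_pos"],s["tool_rot"],s["force"],s["clock"],s["gripper_width"])
E
```

```text
side green_paddle 0.78 [ 0.519 -0.185  0.101] [284. 259.]
side white_paddle 0.79 [0.505 0.107 0.088] [246. 182.]
side white_paddle 0.15 [ 0.659 -0.203  0.141] [342. 239.]
side green_bin 0.93 [ 0.646 -0.235  0.145] [342. 250.]
side green_bin 0.73 [0.645 0.184 0.132] [285. 142.]
side green_lip 0.67 [ 0.661 -0.204  0.143] [342. 239.]
side shaker 0.94 [ 0.635 -0.434  0.091] [370. 335.]
side shaker 0.71 [ 0.417 -0.495  0.093] [284. 392.]
side shaker 0.64 [ 0.532 -0.463  0.092] [331. 361.]
side dip_cup 0.79 [0.365 0.018 0.032] [207. 229.]
side dip_cup 0.67 [ 0.53  -0.463  0.09 ] [330. 362.]
side dip_cup 0.19 [ 0.659 -0.204  0.14 ] [342. 240.]
side jar 0.9 [0.553 0.432 0.058] [234. 118.]
top green_paddle 0.82 [ 0.51  -0.14   0.108] [333. 226.]
top white_paddle 0.87 [0.493 0.127 0.098] [234. 235.]
top green_bin 0.7 [ 0.651 -0.189  0.142] [351. 172.]
top green_bin 0.48 [ 0.663 -0.203  0.141] [356. 167.]
top green_bin 0.43 [0.649 0.188 0.132] [210. 176.]
top green_lip 0.78 [ 0.664 -0.2    0.14 ] [354. 167.]
top shaker 0.87 [ 0.421 -0.475  0.096] [457. 257.]
top shaker 0.7 [ 0.641 -0.41   0.094] [428. 177.]
top shaker 0.59 [ 0.532 -0.441  0.096] [442. 216.]
top dip_cup 0.86 [0.363 0.006 0.014] [279. 281.]
top jar 0.66 [0.553 0.443 0.082] [121. 216.]
[0.1786018  0.54658621 0.231336  ] [1.57247732e-01 9.87559188e-01 3.95682046e-05 7.03336220e-06] [ 0.10506623  0.49356473 -0.21786274] 0.8 0.08569018302623609
```

View pics/side0.png

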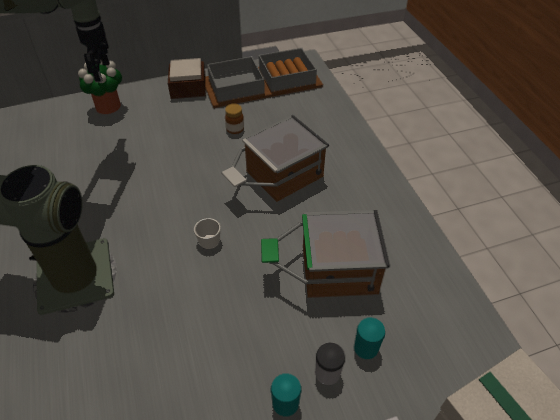

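View pics/top0.png

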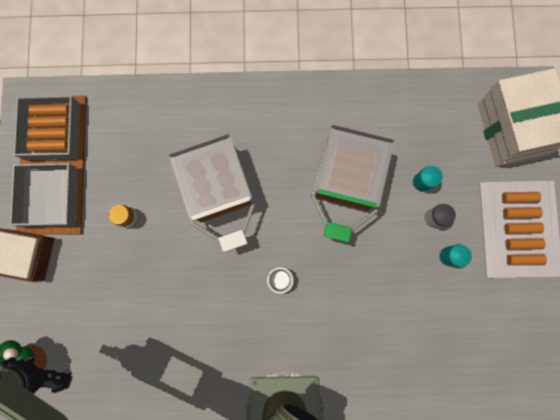

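```bash
cat > fit.py <<'E'
from h import *
from scipy.optimize import least_squares
def hullc(p,pts):
    P=np.array([pix0(p,X) for X in pts],np.float32); m=cv2.moments(cv2.convexHull(P)); return np.array([m["m10"],m["m01"]])/m["m00"]
def pix0(p,X):
    return cv2.projectPoints(np.array([X],float),cv2.Rodrigues(np.array(p["R"]))[0],np.array(p["t"],float),np.array([[p["fx"],0,p["cx"]],[0,p["fy"],p["cy"]],[0,0,1]]),np.array(p["distortion"],float))[0].ravel()
def blobs(p,lo,hi,seeds):
    c=cv2.cvtColor(p["color"],cv2.COLOR_BGR2HSV); m=cv2.inRange(c,lo,hi); n,l,st,ce=cv2.connectedComponentsWithStats(m)
    i=[k for k in range(1,n) if st[k][4]>25]
    return [(ce[k].round(1),st[k].tolist()) for k in i if any(np.linalg.norm(ce[k]-s)<40 for s in seeds)]
def box(q,c,d):
    x,y,yaw,h=q; cs,sn=np.cos(yaw),np.sin(yaw); R=np.array([[cs,-sn,0],[sn,cs,0],[0,0,1]])
    return [R@(np.array(c)+np.array(d)*[i,j,k]/2)+[x,y,h] for i in(-1,1) for j in(-1,1) for k in(-1,1)]
def fit(S,T,ps,pt,lt,ls=None):
    def f(q):
        P=box(q,[-.18,0,.095],[.042,.07,.008]); L=box(q,[-.09,0,.131],[.012,.164,.006])
        r=[hullc(S,P)-ps,hullc(T,P)-pt,hullc(T,L)-lt]+([hullc(S,L)-ls] if ls is not None else [])
        return np.concatenate(r)
    s=least_squares(f,[.65,-.2,-.25,.015],x_scale=.1); return s.x,s.fun
E
python3 - <<'E'
from fit import *
S=optics.camera("side");T=optics.camera("top")
lo,hi=(50,120,50),(75,255,255)
print(blobs(S,lo,hi,[(270,250),(306,240)]));print(blobs(T,lo,hi,[(338,232),(350,200)]))
bs=sorted(blobs(S,lo,hi,[(270,250),(306,240)]),key=lambda b:b[0][0]);bt=sorted(blobs(T,lo,hi,[(338,232),(350,200)]),key=lambda b:-b[0][1])
for ls in(None,bs[1][0]):
    q,r=fit(S,T,bs[0][0],bt[0][0],bt[1][0],ls)
    print(q.round(4),r.round(1)); print("paddle top",box(q,[-.18,0,.099],[0,0,0])[0].round(4))
a=cv2.resize(S["color"][190:310,230:400],None,fx=2.3,fy=2.3,interpolation=2);b=cv2.resize(T["color"][120:260,300:400],(197,276),interpolation=2)
cv2.imwrite("pics/c1.png",np.hstack([a,b]))
E
```

```text
[(array([306.7, 240.8]), [302, 214, 10, 54, 245]), (array([269.4, 249.9]), [261, 239, 18, 23, 373])]
[(array([346.7, 198.3]), [317, 190, 60, 18, 263]), (array([337.7, 231.8]), [325, 222, 26, 20, 370])]
[ 0.6676 -0.1968 -0.2481  0.0111] [ 0.3 -0.1 -0.2  0.4 -0.3 -0.2]
paddle top [ 0.4931 -0.1526  0.1101]
[ 0.6673 -0.1976 -0.2498  0.0104] [ 0.3  0.2 -0.1  0.6 -0.1 -0.   0.3 -0.4]
paddle top [ 0.4929 -0.1531  0.1094]
```

View pics/c1.png

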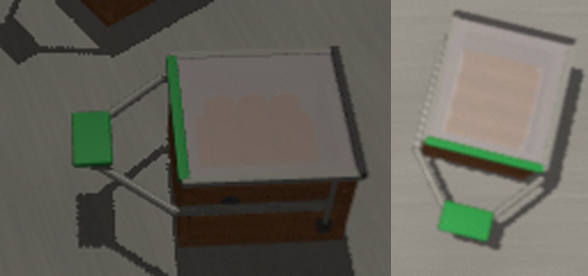

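The green paddle (side 270,250; top 338,232) sits on the bin with brown tubes under its lid. The white one (side 234,176; top 233,240) has dark biscuits, so green is the one meant. Its upper face is at about (0.493, -0.153, 0.110). I'll travel at a safe height while shutting the fingers.

Request:
drive_tool(
  deltas=[
    [0,0,0,1,-2,0,0],
    [0,0,0,2.3,-5,0,0],
    [0,0,0,3.8,-8.5,0,0],
    [0,0,0,5.4,-12,0,0],
    [0,0,0,6.9,-15.5,0,0],
    [0,0,0,8.5,-19,0,0],
    [0,0,0,10,-22.5,0,0],
    [0,0,0,11.6,-26,0,0],
    [0,0,0,13.1,-29.5,0,0],
    [0,0,0,14.7,-33,0,0],
  ],
  newtons=40,
)

```text
clock: 1.73
eef_pos: [0.3258, 0.215, 0.2316]
tool_rot: [0.157, 0.988, 0.0, 0.0]
force: [1.3, 0.0, -0.2]
gripper_width: -0.0001
finger_force: 0.0
```

Request:
drive_tool(
  deltas=[
    [0,0,0,1.6,-3.5,0,0],
    [0,0,0,3.1,-7,0,0],
    [0,0,0,4.7,-10.5,0,0],
    [0,0,0,6.3,-14,0,0],
    [0,0,0,7.8,-17.5,0,0],
    [0,0,0,9.4,-21,0,0],
    [0,0,0,11,-24.5,0,0],
    [0,0,0,12.6,-28.5,0,0],
    [0,0,0,14.6,-33,0,0],
    [0,0,0,16.2,-36.9,0,0],
  ],
)

```text
clock: 2.57
eef_pos: [0.4845, -0.1458, 0.2315]
tool_rot: [0.157, 0.988, 0.0, 0.0]
force: [1.0, 0.5, -0.6]
gripper_width: -0.0001
finger_force: 0.0
```

Request:
drive_tool(
  deltas=[
    [0,0,0,0,0,-1,0],
    [0,0,0,0,0,-2.5,0],
    [0,0,0,0,0,-4,0],
    [0,0,0,0,0,-5.5,0],
    [0,0,0,0,0,-7,0],
    [0,0,0,0,0,-8.2,0],
    [0,0,0,0,0,-9.2,0],
    [0,0,0,0,0,-9.8,0],
    [0,0,0,0,0,-10.1,0],
    [0,0,0,0,0,-10.1,0],
  ],
)

```text
clock: 3.4
eef_pos: [0.4837, -0.1435, 0.1299]
tool_rot: [0.157, 0.988, 0.0, -0.0]
force: [-1.1, -0.4, -0.0]
gripper_width: -0.0001
finger_force: 0.0
```

Run:
```python
from h import *
a=optics.camera("side")["color"][150:330,200:400];b=optics.camera("top")["color"][120:300,270:420]
cv2.imwrite("pics/c2.png",np.hstack([cv2.resize(x,None,fx=2.2,fy=2.2) for x in(a,b)]))
s=arm.get_state();print(s["eef_pos"],s["force"],s["clock"])
```

```text
[ 0.48445398 -0.14386351  0.13091146] [ 0.12124573 -0.41014637  0.72560214] 3.5
```

View pics/c2.png

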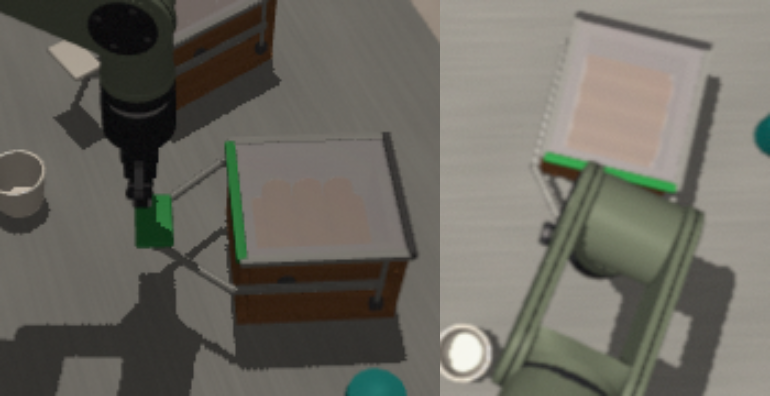

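Fingers are over the paddle (tip at crop 145,200), about 1 cm off centre. I'll centre them and come down to just above it, then press slowly.

Request:
drive_tool(
  deltas=[
    [0,0,0,0.2,-0.4,0,0],
    [0,0,0,0.4,-0.9,-0.3,0],
    [0,0,0,0.4,-0.9,-0.8,0],
    [0,0,0,0.4,-0.9,-1.2,0],
    [0,0,0,0.4,-0.9,-1.5,0],
    [0,0,0,0.4,-0.9,-1.7,0],
    [0,0,0,0.4,-0.9,-1.9,0],
    [0,0,0,0.4,-0.9,-2.1,0],
    [0,0,0,0.4,-0.9,-2.3,0],
    [0,0,0,0.4,-0.9,-2.5,0],
  ],
)

```text
clock: 4.33
eef_pos: [0.4877, -0.1526, 0.106]
tool_rot: [0.157, 0.988, 0.0, -0.0]
force: [-3.5, 1.2, 7.1]
gripper_width: 0.0004
finger_force: 3.5
```

Request:
drive_tool(
  deltas=[
    [0,0,0,0,0,-0.3,0],
    [0,0,0,0,0,-0.6,0],
    [0,0,0,0,0,-0.9,0],
    [0,0,0,0,0,-1.2,0],
    [0,0,0,0,0,-1.5,0],
    [0,0,0,0,0,-1.8,0],
    [0,0,0,0,0,-2.1,0],
    [0,0,0,0,0,-2.4,0],
    [0,0,0,0,0,-2.7,0],
    [0,0,0,0,0,-3.0,0],
  ],
)

```text
clock: 5.17
eef_pos: [0.4884, -0.1528, 0.0761]
tool_rot: [0.157, 0.988, -0.0, 0.0]
force: [-1.4, 1.1, 4.8]
gripper_width: -0.0004
finger_force: 2.8
```

Request:
drive_tool(
  deltas=[
    [0,0,0,0.1,0,-0.2,0],
    [0,0,0,0.2,0,-0.4,0],
    [0,0,0,0.2,0,-0.6,0],
    [0,0,0,0.2,0,-0.8,0],
    [0,0,0,0.2,0,-0.9,0],
    [0,0,0,0.2,0,-0.9,0],
  ],
)

```text
clock: 5.67
eef_pos: [0.4901, -0.153, 0.0662]
tool_rot: [0.157, 0.988, -0.0, 0.0]
force: [-1.9, -1.7, 4.1]
gripper_width: -0.0
finger_force: 2.2
```

Run:
```python
from h import *
a=optics.camera("side")["color"][150:330,200:400]
cv2.imwrite("pics/c3.png",cv2.resize(a,None,fx=2.5,fy=2.5))
p=optics.camera("side")
for d in optics.search_frame(p,"green_lip"): print(d["conf"],world(p,d["at"]))
s=arm.get_state();print(s["eef_pos"],s["force"],s["clock"])
```

```text
0.56 [ 0.67684897 -0.21154745  0.2110831 ]
[ 0.49007377 -0.15296682  0.06640391] [-2.05839445 -1.57149394  4.75612787] 5.8167
```

View pics/c3.png

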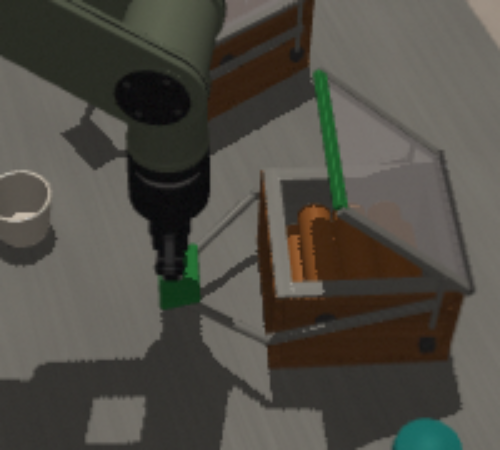

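```bash
cat > ang.py <<'E'
from fit import *
def lid():
    q=[.6673,-.1976,-.2498,.0104]; S=optics.camera("side")
    b=[x for x in blobs(S,(50,120,50),(75,255,255),[(306,240),(332,206),(335,190)]) if x[1][3]>x[1][2] and x[0][0]>295]
    r=[]
    for a in np.arange(0,1.0,.02):
        c=[.09-.180*np.cos(a),0,.131+.180*np.sin(a)]; r.append((np.linalg.norm(pix0(S,box(q,c,[0,0,0])[0])-b[0][0]),round(a,2)))
    s=arm.get_state(); print("lid",min(r),b[0],s["eef_pos"].round(4) if hasattr(s["eef_pos"],"round") else s["eef_pos"],s["force"],s["clock"])
if __name__=="__main__": lid()
E
python3 ang.py
```

```text
lid (np.float64(2.784050935693637), np.float64(0.74)) (array([331.4, 206.5]), [325, 178, 14, 56, 288]) [ 0.4901 -0.153   0.0664] [-2.79020301 -2.21135222  4.73389513] 5.8667
```

Request:
drive_tool(
  deltas=[
    [0,0,0,0,0,-0.2,0],
    [0,0,0,0,0,-0.4,0],
    [0,0,0,0,0,-0.5,0],
    [0,0,0,0,0,-0.5,0],
  ],
)

```text
clock: 6.2
eef_pos: [0.4909, -0.153, 0.0615]
tool_rot: [0.157, 0.988, -0.0, 0.001]
force: [-0.1, -2.5, 4.4]
gripper_width: -0.0002
finger_force: 1.8
```

```bash
python3 ang.py
```

```text
lid (np.float64(2.742314379760496), np.float64(0.84)) (array([337. , 202.6]), [331, 175, 14, 56, 275]) [ 0.4909 -0.153   0.0616] [ 0.1848748  -2.23709734  3.85682418] 6.25
```

Estimated 0.84. I'll go 1.5 mm further, stop short of the stop, and hold.

Request:
drive_tool(
  deltas=[
    [0,0,0,0,0,-0.1,0],
    [0,0,0,0,0,-0.15,0],
    [0,0,0,0,0,-0.15,0],
    [0,0,0,0,0,-0.15,0],
    [0,0,0,0,0,-0.15,0],
    [0,0,0,0,0,-0.15,0],
    [0,0,0,0,0,-0.15,0],
    [0,0,0,0,0,-0.15,0],
    [0,0,0,0,0,-0.15,0],
    [0,0,0,0,0,-0.15,0],
  ],
)

```text
clock: 7.08
eef_pos: [0.49, -0.1525, 0.0598]
tool_rot: [0.157, 0.988, 0.0, 0.0]
force: [1.7, 0.1, 4.0]
gripper_width: 0.0
finger_force: 1.8
```

```bash
python3 ang.py
```

```text
lid (np.float64(2.8567693902423996), np.float64(0.86)) (array([338.4, 201.9]), [332, 174, 14, 56, 274]) [ 0.49   -0.1525  0.0598] [1.12096189 0.65289802 5.25234565] 7.1333
```

Request:
drive_tool(
  deltas=[
    [0,0,0,0,0,-0.07,0],
    [0,0,0,0,0,-0.07,0],
    [0,0,0,0,0,-0.07,0],
    [0,0,0,0,0,-0.07,0],
    [0,0,0,0,0,-0.07,0],
    [0,0,0,0,0,-0.07,0],
    [0,0,0,0,0,-0.07,0],
    [0,0,0,0,0,-0.07,0],
    [0,0,0,0,0,-0.07,0],
    [0,0,0,0,0,-0.07,0],
  ],
)

```text
clock: 7.97
eef_pos: [0.4898, -0.1525, 0.059]
tool_rot: [0.157, 0.988, 0.0, -0.0]
force: [1.2, 1.5, 3.1]
gripper_width: -0.0001
finger_force: 1.7
```

Request:
drive_tool(
  deltas=[
    [0,0,0,0,0,0,0],
    [0,0,0,0,0,0,0],
    [0,0,0,0,0,0,0],
    [0,0,0,0,0,0,0],
    [0,0,0,0,0,0,0],
    [0,0,0,0,0,0,0],
    [0,0,0,0,0,0,0],
    [0,0,0,0,0,0,0],
    [0,0,0,0,0,0,0],
    [0,0,0,0,0,0,0],
  ],
)

```text
clock: 8.8
eef_pos: [0.4898, -0.1526, 0.059]
tool_rot: [0.157, 0.988, 0.0, -0.0]
force: [0.6, 1.4, 3.8]
gripper_width: 0.0002
finger_force: 1.8
```

Request:
drive_tool(
  deltas=[
    [0,0,0,0,0,0,0],
    [0,0,0,0,0,0,0],
    [0,0,0,0,0,0,0],
    [0,0,0,0,0,0,0],
    [0,0,0,0,0,0,0],
    [0,0,0,0,0,0,0],
    [0,0,0,0,0,0,0],
    [0,0,0,0,0,0,0],
    [0,0,0,0,0,0,0],
    [0,0,0,0,0,0,0],
  ],
)

```text
clock: 9.63
eef_pos: [0.4898, -0.1526, 0.059]
tool_rot: [0.157, 0.988, 0.0, -0.0]
force: [-0.6, 1.6, 4.3]
gripper_width: 0.0002
finger_force: 1.8
```

```bash
python3 ang.py
python3 - <<'E'
from h import *
a=optics.camera("side")["color"][150:330,200:400]
cv2.imwrite("pics/c4.png",cv2.resize(a,None,fx=2.5,fy=2.5))
E
```

```text
lid (np.float64(2.7419077203221303), np.float64(0.86)) (array([339.3, 201.2]), [333, 173, 14, 56, 274]) [ 0.4898 -0.1526  0.059 ] [0.39441812 1.27464863 2.66299086] 9.6833
```

View pics/c4.png

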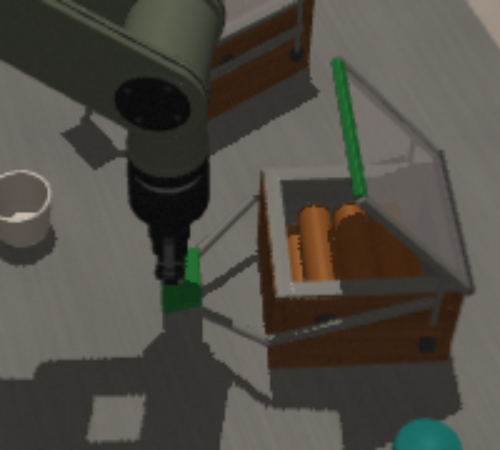

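The picture shows the lid wide open (lip at crop 348,130) and steady for about 3 s at 3–4 N. Now I'll let it up at about 22 mm/s.

Request:
drive_tool(
  deltas=[
    [0,0,0,0,0,0.1,0],
    [0,0,0,0,0,0.2,0],
    [0,0,0,0,0,0.4,0],
    [0,0,0,0,0,0.6,0],
    [0,0,0,0,0,0.8,0],
    [0,0,0,0,0,1.0,0],
    [0,0,0,0,0,1.2,0],
    [0,0,0,0,0,1.4,0],
    [0,0,0,0,0,1.6,0],
    [0,0,0,0,0,1.8,0],
  ],
)

```text
clock: 10.57
eef_pos: [0.4895, -0.1527, 0.0773]
tool_rot: [0.157, 0.988, -0.0, -0.001]
force: [-4.6, 1.6, 4.1]
gripper_width: 0.0001
finger_force: 2.8
```

Request:
drive_tool(
  deltas=[
    [0,0,0,0,0,0.2,0],
    [0,0,0,0,0,0.4,0],
    [0,0,0,0,0,0.6,0],
    [0,0,0,0,0,0.8,0],
    [0,0,0,0,0,1.0,0],
    [0,0,0,0,0,1.2,0],
    [0,0,0,0,0,1.4,0],
    [0,0,0,0,0,1.6,0],
    [0,0,0,0,0,1.8,0],
    [0,0,0,0,0,2.0,0],
  ],
)

```text
clock: 11.4
eef_pos: [0.4896, -0.1528, 0.0977]
tool_rot: [0.157, 0.988, -0.0, -0.0]
force: [-5.8, 1.9, 5.6]
gripper_width: -0.0
finger_force: 3.3
```

Request:
drive_tool(
  deltas=[
    [0,0,0,0,0,0.15,0],
    [0,0,0,0,0,0.3,0],
    [0,0,0,0,0,0.45,0],
    [0,0,0,0,0,0.6,0],
    [0,0,0,0,0,0.75,0],
    [0,0,0,0,0,0.9,0],
    [0,0,0,0,0,1.05,0],
    [0,0,0,0,0,1.2,0],
    [0,0,0,0,0,1.35,0],
    [0,0,0,0,0,1.5,0],
  ],
)

```text
clock: 12.23
eef_pos: [0.4908, -0.1532, 0.1124]
tool_rot: [0.157, 0.988, -0.0, 0.001]
force: [-0.2, -0.0, -0.4]
gripper_width: -0.0005
finger_force: 0.0
```

```bash
python3 ang.py
```

```text
lid (np.float64(2.5668139722181804), np.float64(0.0)) (array([306.7, 241.4]), [302, 214, 10, 55, 248]) [ 0.4908 -0.1532  0.1126] [ 0.12894861  0.78577059 -0.12806168] 12.2833
```

The lid is shut and the fingers are free of the paddle. I'll retreat upward.

Request:
drive_tool(
  deltas=[
    [0,0,0,0,0,0.4,0],
    [0,0,0,0,0,1,0],
    [0,0,0,-0.5,0,2,0],
    [0,0,0,-1,0,3.5,0],
    [0,0,0,-1.5,0,5,0],
    [0,0,0,-2,0,6.5,0],
    [0,0,0,-2,0,8,0],
    [0,0,0,-2,0,9,0],
    [0,0,0,-2,0,9,0],
    [0,0,0,-2,0,9,0],
  ],
)

```text
clock: 13.12
eef_pos: [0.4704, -0.153, 0.203]
tool_rot: [0.157, 0.988, -0.0, 0.001]
force: [0.2, 0.1, -0.7]
gripper_width: -0.0
finger_force: 0.0
```

```bash
python3 ang.py
python3 - <<'E'
from h import *
p=optics.camera("side")
for t in("dip_cup","jar","shaker"): print(t,[world(p,d["at"]).round(3) for d in optics.search_frame(p,t)[:3]])
print(arm.close_job())
E
```

```text
lid (np.float64(2.2670462318110784), np.float64(0.0)) (array([306.7, 241.1]), [302, 214, 10, 55, 250]) [ 0.4697 -0.1526  0.2019] [-1.11303051  1.12511076 -0.68022396] 13.1667
dip_cup [array([0.367, 0.018, 0.031]), array([0.669, 0.173, 0.133])]
jar [array([ 0.528, -0.464,  0.094])]
shaker [array([ 0.638, -0.432,  0.092]), array([ 0.53 , -0.463,  0.088]), array([ 0.418, -0.497,  0.094])]
the job is handed in; nothing more can be done
None
```

I pressed the green lever to just short of its stop, held the lid open (camera estimate 0.84–0.86 rad) for about 3.5 s, let it down slowly until it looked fully shut, then withdrew the arm and handed the job in at 13 s; the verdict was not shown.

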